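Draw the bottom spacer block from the bench magazine

ROBOT

A 7-joint arm with a two-finger parallel gripper is mounted at the origin on the work surface. World frame = base frame: x ahead of the robot, y to its left, z up, the work surface at z = 0. Lengths are in m, angles in rad, forces in N, time in s.
With the tool pointing down it reaches from about 0.35 to 0.9 m from the base axis. Payload 7.2 kg.
Tool frame: the origin (TCP) lies midway between the tips of the shut fingers; the grasp point (between the pads) lies 19 mm behind it; z points along the fingers, y is the line along which they close (so a half turn about z gives the same grasp; the last joint's range is limited). The gripper opens to 88 mm and grips with 3 to 60 N. Pads are 20 mm wide; open, the fingers measure 115 mm over their backs; the gripper's body (75 mm by 178 mm) begins 61 mm behind the grasp point.
Start: joints at [-1.383, 0.411, -0.013, 1.596, 0.006, 1.134, -0.082], TCP at [0.158, 0.605, 0.223] pointing down, gripper open.
Joint ranges: [-2.95, 2.95], [-0.29, 1.99], [-1.47, 1.44], [0.14, 2.54], [-1.03, 4.17], [0.13, 1.85], [-2.86, 2.86]. Speed limits (rad/s): [2.39, 2.39, 3.01, 3.01, 3.14, 3.14, 3.14].

INTERFACE

Orientations are given as [roll, pitch, yaw] about the fixed x, y, z axes, in that order (R = Rz(yaw) Ry(pitch) Rx(roll)).
In Python, from cell import read_state, capture, sign_off gives the robot as it stands.
- The arm moves only by the tool servo_tool, never from a script. Its argument "motion" is a list of rows, each an object of numbers: "rx", "ry", "rz": the turn, a rotation vector about the tool's x, y, z in rad; "dx", "dy", "dz": the shift along the tool's x, y, z in cm; "gripper": the finger opening in cm, from 0 to 8.78. A call has 1 to 8 rows; each row is the pose to reach, as a shift and turn from the pose commanded when the call began, along the tool's axes at that moment; what a row does not reach only later rows make up. A row lasts 1/12 s, in which the tool goes at most 41.7 mm and 7.16 degrees, less where a joint would pass 70% of its speed; a pose out of reach is approached as far as the arm can. A call with a gripper value outside its range is refused whole. The fingers move at their own pace and stop on an object; the grip force is fixed at half the most. Time passes only in rows, so rows that repeat a pose let the fingers close. It gives the time, the measured TCP pose, the force, the opening and the grip force at its end, in the units of the state.
- read_state(): the state, without advancing time (a new reading comes with each control period).
- capture(name): name is "scene" or "top"; returns a dict with "color" (400x640x3 uint8, red, green, blue), "vfov" (degrees; the focal length in pixels is half the picture's height over the tangent of half this angle, whatever the lens; pixels are square), "cx", "cy" (the principal point, pixels), "distortion" ([k1, k2, p1, p2, k3] as OpenCV has them; the pictures are not rectified), "R" (3x3) and "t" (3): a world point X has camera coordinates R X + t. Camera axes: x right, y down, z forward; pixel columns grow to the right and rows downward; lengths in m; the calibration is good to about 2 mm. A picture is of the moment at which its call begins. There is no depth.
- sign_off(): hands the job in; it is judged then, once.
The state is a dict: "time": time; "q": joint angles; "qvel": joint speeds; "tau": joint torques, N m; "eef_pos": TCP position; "ee_rot": TCP orientation; "ft_force": force on the tool from outside, world axes, zero at the start; "ft_torque": the same for the moment, N m; "finger_gap": finger opening in m; "finger_force": force on a finger pad.
Only numpy, scipy, OpenCV 4.12 (cv2) and the standard library are available. Lean on these libraries where they do the work, as an engineer would, in place of code of your own. Each camera call takes 0.05 s, during which the arm holds its last target. There are 200 camera calls.

TASK

I need one spacer block from the green magazine, put ready for the drill press. Swing the gate lever with the red knob fully open to its stop, slide the bottom block out along the rail and let the others drop down behind it, then lay that block flat in the orange tray without dropping it. Leave the gate fully open, the other three blocks in the magazine and everything else where it stands.

Things in the scene. Friction and masses are not known exactly. Their poses are not given: they have to be found in the camera images.
- magazine: green sheet-metal magazine, fixed, holding four blocks stacked flat. Origin: on the bench under the middle of the stack's front face; z up, the outlet faces its own -x. The stack stands at x 0 to 50, y -22 to 22, z 20 to 100 mm. The bottom block slides out to -x only; pushed from the front it moves back 3 mm at most. Feet 8 mm high: x -5 to 65, y -38 to 38, and x -28 to 0, y -10 to 120 mm
- outlet (a point): point on top of the steel rail that carries the stack, under the middle of its front face (magazine x 0, y 0, z 20 mm; same axes). The rail is 28 mm wide, its top 20 mm above the bench, and runs from magazine x -110 to 55 mm: a block on it overhangs it by 8 mm on both sides. The upper blocks drop 20 mm when the bottom one is fully out
- strip_foot (a point): lower end of the green vertical strip in front of the stack (magazine x -5, y 0, z 46 mm). The strip is 14 mm wide (y -7 to 7, x -7.5 to -3), and keeps all but the bottom block in: a pinch that takes the second block too (which begins at z 40 mm) jams on it. It hangs from a frame 55 mm wide at z 86 to 95 mm, x -7.5 to 17.5
- wall_front (a point): middle of the front edge of the side wall at +y (magazine x 17.5, y 25.5, z 52 mm). The two green side walls stand at y 23.5 to 27.5 on either side, up to z 95 mm, only from x 17.5 mm back, so that the front 17 mm of the blocks' sides is bare; the back wall is at x 53 to 57 mm, 3 mm behind the blocks
- gate (a joint): angle of the gate lever, rad: near 0 (to 0.2) its bar lies across in front of the bottom block and bars its way, 1.57 is fully open at the end stop, the bar then pointing to the magazine's -x. It turns clockwise seen from above about the upright pivot, stays where it is left and needs about 2 to 3 N at the knob
- gate_knob (a point): on the axis of the upright red round knob at the free end of the lever, 52 mm above the bench. The knob is 18 mm in diameter and stands from 29.5 to 65 mm above the bench; the lever is 152 mm from pivot axis to knob axis, its bar 12 mm wide, at 21.5 to 29.5 mm height
- gate_pivot (a point): on the lever's upright pivot axis, at 52 mm height (magazine x -14, y 100 mm); does not move. With the lever at angle q the knob lies from it in the direction (-sin q, -cos q) of the magazine's x, y
- block_1: bottom block of the stack, the one wanted: plain aluminium, 50 mm (x) by 44 mm (y) by 20 mm (z), smooth and slippery on metal (friction about 0.2), 0.09 to 0.17 kg; origin at its centre. All four blocks look alike; in the stack their axes are the magazine's
- block_2: second block from below, same size; origin at its centre
- block_3: third block from below, same size; origin at its centre
- block_4: top block, same size; origin at its centre
- tray_orange: shallow orange open tray, 120 mm (x) by 110 mm (y), 22 mm high, walls and floor 4 to 5 mm thick, empty, fixed; origin at the middle of its underside, on the bench
- tray_grey: the same tray in grey, empty, not to be used; origin at the middle of its underside
- jar_brown: bystander: brown glass jar, 44 mm across, 85 mm high; origin at the middle of its underside
- bottle_white: bystander: white bottle, 40 mm across, 100 mm high; origin at the middle of its underside
- tape_roll: bystander: roll of pale tape lying flat, 90 mm across, 25 mm high; origin at the middle of its underside
- yellow_box: bystander: yellow box, 60 by 40 by 30 mm high; origin at the middle of its underside
- screwdriver: bystander: screwdriver lying on the bench, 170 mm long
- pen_cup: bystander: red cup, 70 mm across, 90 mm high; origin at the middle of its underside
There are look-alikes about, which are no part of the job. What is shaped like the magazine but blue or pink is not meant.

How it is judged:
On the way, in this order (a step that is already met when the one before it is completed fails the run):
1. the gate lever is swung fully open, to its stop (value of joint gate above 1.5 rad), for 0.2 s.
2. the bottom block is slid out along the rail, and the other three have dropped one place (x of block_1 in the frame of magazine below -0.025 m and x of block_2 in the frame of magazine between 0.012 and 0.038 m and y of block_2 in the frame of magazine between -0.01 and 0.01 m and z of block_2 in the frame of magazine between 0.026 and 0.034 m and x of block_3 in the frame of magazine between 0.012 and 0.038 m and y of block_3 in the frame of magazine between -0.01 and 0.01 m and z of block_3 in the frame of magazine between 0.046 and 0.054 m and x of block_4 in the frame of magazine between 0.012 and 0.038 m and y of block_4 in the frame of magazine between -0.01 and 0.01 m and z of block_4 in the frame of magazine between 0.066 and 0.074 m), for 0.2 s.
At the end, for the whole second after the job is handed in: The bottom block lies flat (within 0.12 rad) and at rest on the floor of the orange tray; the gate lever is at its open stop (over 1.45 rad); the other three blocks stand in the magazine, dropped by one place (within 13 mm along and 10 mm across, 4 mm in height) (x of block_1 in the frame of tray_orange between -0.04 and 0.04 m and y of block_1 in the frame of tray_orange between -0.036 and 0.036 m and z of block_1 in the frame of tray_orange between 0.01 and 0.02 m and angle between the z axis of block_1 and the z axis of tray_orange, either way round below 0.12 rad and linear speed of block_1 below 0.02 m/s and value of joint gate above 1.45 rad and x of block_2 in the frame of magazine between 0.012 and 0.038 m and y of block_2 in the frame of magazine between -0.01 and 0.01 m and z of block_2 in the frame of magazine between 0.026 and 0.034 m and x of block_3 in the frame of magazine between 0.012 and 0.038 m and y of block_3 in the frame of magazine between -0.01 and 0.01 m and z of block_3 in the frame of magazine between 0.046 and 0.054 m and x of block_4 in the frame of magazine between 0.012 and 0.038 m and y of block_4 in the frame of magazine between -0.01 and 0.01 m and z of block_4 in the frame of magazine between 0.066 and 0.074 m); the robot touches nothing.
It fails at once if the wanted block is dropped from more than about 3 cm, or thrown (linear speed of block_1 above 0.8 m/s and contact force between block_1 and the fingers below 0.05 N).
It fails at once if another block is pulled more than 20 mm out of the magazine (x of any of block_2, block_3, block_4 in the frame of magazine below 0.005 m).
It fails at once if a bystander is moved by more than 30 mm (distance of any of jar_brown, bottle_white, tape_roll, yellow_box, screwdriver, pen_cup from where it was at the start of the episode above 0.03 m).
It also fails if it takes over 67 s, if anything falls off the work surface, if the arm or the gripper's body presses on something with over 40 N, if the wrist force passes 120 N, or if a joint passes its speed limit or range.

## Working session

There is one attempt and no reset: what is moved stays moved. The work goes in short steps, Python scripts to look and compute and a tool call to move; the robot and the scene stay as the last step left them, time stands still between calls to the robot, and variables do not carry over. Pictures are saved under pics/ and viewed, at most 10 in all, crops included, and the job is handed in when it is done.

Besides the shell and the picture viewer there is one more tool, called in YAML: its name, and indented under it one key for each argument. servo_tool: Moves the arm, as the interface text tells. Its arguments: {"type":"object","properties":{"motion":{"type":"array","items":{"type":"object","properties":{"rx":{"type":"number"},"ry":{"type":"number"},"rz":{"type":"number"},"dx":{"type":"number"},"dy":{"type":"number"},"dz":{"type":"number"},"gripper":{"type":"number"}}}}},"required":["motion"]}

```bash
mkdir -p pics
cat > h.py <<'E'
import numpy as np, cv2
from cell import read_state, capture, sign_off
def K(c):
    f=c["color"].shape[0]/2/np.tan(np.radians(c["vfov"])/2)
    return np.array([[f,0,c["cx"]],[0,f,c["cy"]],[0,0,1.]])
def ray(c,px,z):
    u=cv2.undistortPoints(np.array(px,float).reshape(-1,1,2),K(c),np.array(c["distortion"],float)).reshape(-1,2)
    R=np.array(c["R"]);o=-R.T@np.array(c["t"])
    d=np.c_[u,np.ones(len(u))]@R
    return o+d*((z-o[2])/d[:,2])[:,None]
def proj(c,X):
    return cv2.projectPoints(np.array(X,float).reshape(-1,3),cv2.Rodrigues(np.array(c["R"]))[0],np.array(c["t"],float),K(c),np.array(c["distortion"],float))[0].reshape(-1,2)
def save(c,n,box=None,s=1):
    im=c["color"][:,:,::-1]
    if box: im=im[box[1]:box[3],box[0]:box[2]]
    cv2.imwrite("pics/"+n+".png",cv2.resize(im,None,fx=s,fy=s,interpolation=cv2.INTER_CUBIC))
E
python3 - <<'E'
from h import *
for n in("scene","top"):
    c=capture(n);save(c,n+"0",s=1.25);R=np.array(c["R"]);print(n,-R.T@np.array(c["t"]),R.tolist())
s=read_state();print(s["time"],s["eef_pos"],s["ee_rot"],s["finger_gap"])
E
```

```text
scene [1.13146927 0.52341542 0.88906378] [[-0.5758466947698635, 0.8174301449391285, -0.014440992605050459], [0.6123149451193233, 0.4195124659727445, -0.6701340902214923], [-0.5417296300795666, -0.3947369365010859, -0.7420995612824427]]
top [0.41736615 0.12173886 1.40154109] [[0.0034024522730556725, -0.9999781588408545, 0.005666141525263945], [-0.9975713718948358, -0.0037883438797444106, -0.06954859039911605], [0.06956853666985381, -0.005415744815216554, -0.997562473438988]]
0.1 [0.15803143 0.60422293 0.22191063] [-3.14016533e+00  7.22085022e-05  2.88587711e+00] 0.08760478534361436
```

View pics/scene0.png

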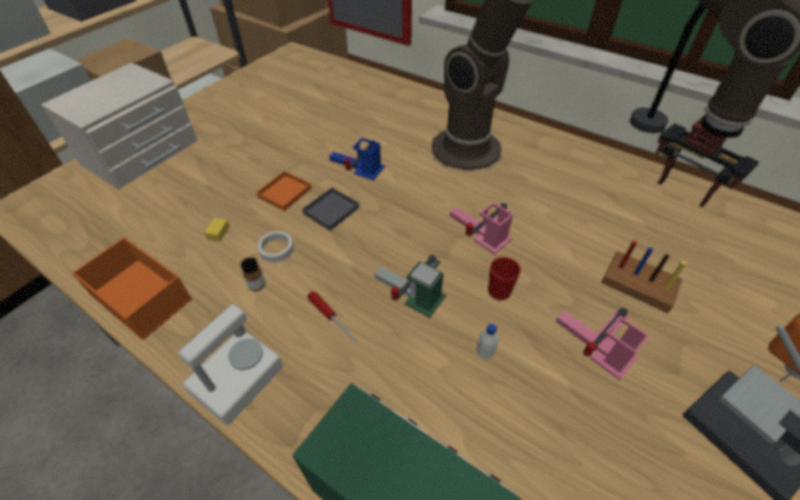

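View pics/top0.png

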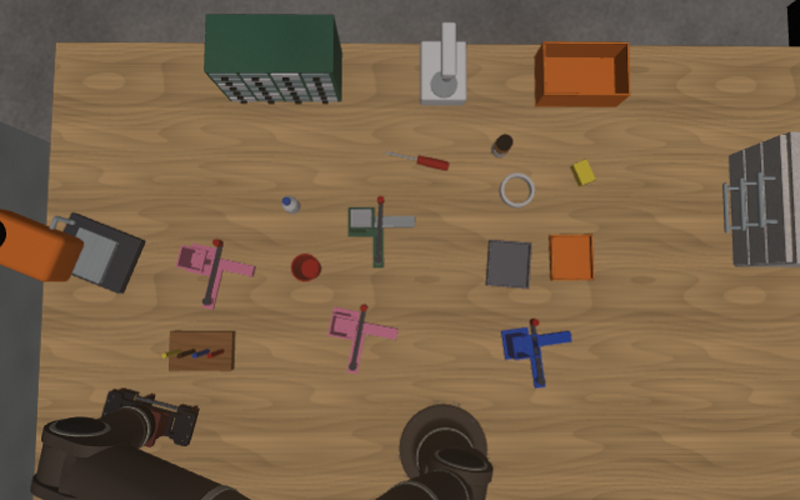

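Scene view: green magazine at (425,285), knob (395,293), orange tray (285,190). Top view (800 px wide): magazine at (363,222), red knob (380,199), pivot (378,265), rail to the right ending (414,221); orange tray (571,257), grey tray (508,263). The large orange box at the back edge is not the tray.

Run:
```python
from h import *
c=capture("top");s=capture("scene")
save(c,"crop_t",(265,145,345,220),8);save(s,"crop_s",(285,195,375,265),8)
def blob(c,lo,hi,box,sm=100):
    h=cv2.cvtColor(c["color"],cv2.COLOR_RGB2HSV);m=cv2.inRange(h,lo,hi)
    k=np.zeros_like(m);k[box[1]:box[3],box[0]:box[2]]=255;m&=k
    return m
def info(m):
    ct=max(cv2.findContours(m,0,1)[0],key=cv2.contourArea);M=cv2.moments(ct)
    return np.array([M["m10"]/M["m00"],M["m01"]/M["m00"]]),cv2.minAreaRect(ct),cv2.contourArea(ct)
for nm,cc,box in(("top",c,(430,175,485,235)),("scene",s,(195,130,260,175))):
    p,r,a=info(blob(cc,(5,120,80),(20,255,255),box));b=cv2.boxPoints(r)
    print(nm,"tray",p,a,ray(cc,[p],.015),ray(cc,b,.022)[:,:2].round(4).tolist())
for nm,cc,box in(("top",c,(295,150,312,170)),("scene",s,(305,225,330,245))):
    m=cv2.bitwise_or(blob(cc,(0,120,50),(6,255,255),box),blob(cc,(172,120,50),(180,255,255),box))
    p,r,a=info(m);print(nm,"knob",p,r,a,ray(cc,[p],.065),ray(cc,[p],.05))
```

```text
top tray [456.71411058 205.22630869] 1359.5 [[ 0.49241395 -0.33524533  0.015     ]] [[0.5545, -0.2729], [0.555, -0.394], [0.4313, -0.3913], [0.4309, -0.271]]
scene tray [226.76257585 152.03170875] 851.5 [[ 0.49740998 -0.33325997  0.015     ]] [[0.5598, -0.3935], [0.3856, -0.406], [0.4419, -0.2623], [0.6023, -0.2599]]
top knob [304.08333333 159.57407407] ((304.0, 160.0), (6.0, 4.0), 90.0) 18.0 [[0.63254197 0.16253104 0.065     ]] [[0.63495689 0.16298885 0.05      ]]
scene knob [315.64888889 233.51555556] ((315.5, 233.5), (9.0, 5.0), 90.0) 37.5 [[0.64348291 0.16857313 0.065     ]] [[0.63460035 0.16211413 0.05      ]]
```

View pics/crop_t.png

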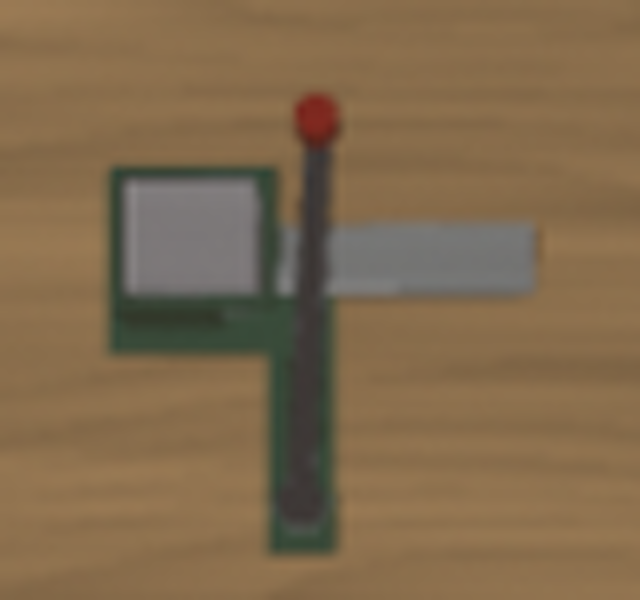

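View pics/crop_s.png

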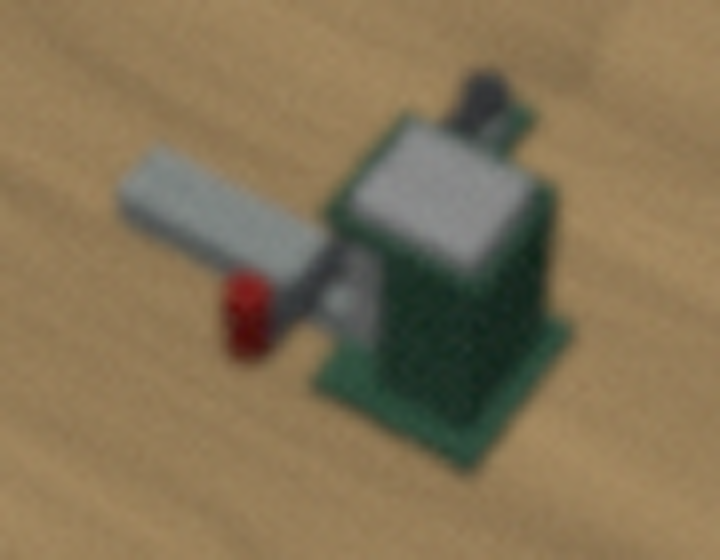

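Crop top: knob centre (316,117), pivot (300,503), rail edges v=222..295 with end u=535, top block 122..260 × 178..297, foot end v=553 (u 270..337). Crop scene: knob top (248,280), base (248,350).

Run:
```python
from h import *
c=capture("top");s=capture("scene")
P=lambda *q:[((u+.5)/8-.5+265,(v+.5)/8-.5+145) for u,v in q]
def sh(n,z,*q): print(n,ray(c,P(*q),z)[:,:2].round(4).tolist())
sh("rail end/sides",.02,(537,222),(535,295),(400,223),(400,295))
sh("blocktop",.1,(122,178),(260,178),(260,297),(122,297))
sh("foot pivot end",.008,(270,553),(337,553))
sh("foot1",.008,(109,353),(109,170),(278,168))
sh("pivot .03/.04",.035,(301,503))
sh("knob top",.065,(316,117))
S=lambda *q:[((u+.5)/8-.5+285,(v+.5)/8-.5+195) for u,v in q]
print("scene block",ray(s,S((413,122),(350,198),(462,272),(535,188)),.1)[:,:2].round(4))
print("scene rail end",ray(s,S((160,145),(118,190)),.02)[:,:2].round(4))
print("scene knob axis",ray(s,S((248,317)),.0475), "foot",ray(s,S((466,472),(575,330),(312,382)),.008)[:,:2].round(4))
# fit
obj=np.array([[-110,-14],[-110,14],[50,-22],[0,-22],[0,22],[50,22],[-28,120],[65,38],[65,-38]])/1e3
w=np.vstack([ray(c,P((537,222),(535,295)),.02),ray(c,P((122,178),(260,178),(260,297),(122,297)),.1),ray(c,P((337,553)),.008),ray(c,P((109,353),(109,170)),.008)])[:,:2]
a=obj-obj.mean(0);b=w-w.mean(0);U,_,V=np.linalg.svd(a.T@b);R=(U@V).T
t=w.mean(0)-R@obj.mean(0);print("yaw",np.arctan2(R[1,0],R[0,0]),"t",t,np.linalg.det(R));print((w-obj@R.T-t).round(4).tolist())
for n,p in(("outlet",(0,0)),("pivot",(-.014,.1)),("bl1c",(.025,0)),("wallf",(.0175,.0255))):print(n,R@p+t)
```

```text
rail end/sides [[0.5982, 0.0736], [0.5683, 0.0743], [0.5976, 0.1295], [0.5681, 0.1293]]
blocktop [[0.6041, 0.236], [0.6043, 0.1829], [0.5583, 0.1826], [0.5581, 0.2355]]
foot pivot end [[0.4632, 0.1821], [0.4633, 0.1547]]
foot1 [[0.545, 0.2487], [0.6206, 0.2494], [0.6217, 0.1799]]
pivot .03/.04 [[0.4824, 0.1686]]
knob top [[0.6338, 0.1626]]
scene block [[0.5636 0.184 ]
 [0.6047 0.1847]
 [0.6098 0.2336]
 [0.5647 0.235 ]]
scene rail end [[0.5712 0.0752]
 [0.5982 0.0751]]
scene knob axis [[0.63519541 0.16219287 0.0475    ]] foot [[0.6236 0.2486]
 [0.5479 0.2487]
 [0.6226 0.1814]]
yaw 1.5792115038888686 t [0.58224652 0.18408437] 1.0000000000000004
[[0.0011, -0.0006], [-0.0009, 0.0004], [0.0003, 0.0017], [0.0001, -0.0013], [-0.0019, -0.0013], [-0.0017, 0.0016], [0.0008, -0.0004], [0.0013, -0.0001], [0.0009, 0.0]]
outlet [0.58224652 0.18408437]
pivot [0.48236788 0.16924336]
bl1c [0.58203615 0.20908348]
wallf [0.55660016 0.20136917]
```

```bash
cat > go.py <<'E'
import sys
from h import *
from scipy.spatial.transform import Rotation as Ro
# go.py x y z yaw tilt : tool target; tilt leans tool z from down towards the tool's own x direction
def cur():
    s=read_state();return s,np.array(s["eef_pos"]),Ro.from_euler("xyz",s["ee_rot"])
def plan(x,y,z,yaw,tilt=0.,base=None):
    s,p,R=cur()
    if base is not None:p,R=base
    T=Ro.from_euler("xyz",[np.pi,0,yaw])*Ro.from_rotvec([0,tilt,0])
    d=R.inv().apply(np.array([x,y,z])-p)*100;w=(R.inv()*T).as_rotvec()
    return d.round(2),w.round(3)
if __name__=="__main__":
    s,p,R=cur();a=list(map(float,sys.argv[1:]))
    print("t",round(s["time"],2),"p",p.round(4),"rpy",np.round(s["ee_rot"],3),"q",np.round(s["q"],2),"gap",round(s["finger_gap"],4),"F",np.round(s["ft_force"],1))
    for i in range(0,len(a),5): d,w=plan(*a[i:i+5]);print("d",d,"w",w)
E
python3 go.py .635 .163 .22 3.1416 0
```

```text
t 0.3 p [0.1581 0.6045 0.2224] rpy [-3.141  0.     2.886] q [-1.38  0.41 -0.01  1.6   0.01  1.13 -0.08] gap 0.0877 F [ 0.3  1.1 -0.2]
d [-57.31 -30.65   0.25] w [-0.001 -0.    -0.256]
```

servo_tool:
  motion:
    - {"dx":-57.3,"dy":-30.6,"dz":0.2,"rz":-0.256,"gripper":3.4}
    - {"dx":-57.3,"dy":-30.6,"dz":0.2,"rz":-0.256,"gripper":3.4}
    - {"dx":-57.3,"dy":-30.6,"dz":0.2,"rz":-0.256,"gripper":3.4}
    - {"dx":-57.3,"dy":-30.6,"dz":0.2,"rz":-0.256,"gripper":3.4}
    - {"dx":-57.3,"dy":-30.6,"dz":0.2,"rz":-0.256,"gripper":3.4}
    - {"dx":-57.3,"dy":-30.6,"dz":0.2,"rz":-0.256,"gripper":3.4}
    - {"dx":-57.3,"dy":-30.6,"dz":0.2,"rz":-0.256,"gripper":3.4}
    - {"dx":-57.3,"dy":-30.6,"dz":0.2,"rz":-0.256,"gripper":3.4}

```text
invalid input at $.motion[0]: expected keys rx, ry, rz, dx, dy, dz, gripper
```

```bash
python3 go.py .635 .163 .20 3.1416 0
```

```text
t 0.3 p [0.1581 0.6045 0.2224] rpy [-3.141  0.     2.886] q [-1.38  0.41 -0.01  1.6   0.01  1.13 -0.08] gap 0.0877 F [ 0.3  1.1 -0.2]
d [-57.31 -30.65   2.25] w [-0.001 -0.    -0.256]
```

All keys are required.

servo_tool:
  motion:
    - {"rx":0,"ry":0,"dx":-57.3,"dy":-30.6,"dz":0.2,"rz":-0.256,"gripper":3.4}
    - {"rx":0,"ry":0,"dx":-57.3,"dy":-30.6,"dz":0.2,"rz":-0.256,"gripper":3.4}
    - {"rx":0,"ry":0,"dx":-57.3,"dy":-30.6,"dz":0.2,"rz":-0.256,"gripper":3.4}
    - {"rx":0,"ry":0,"dx":-57.3,"dy":-30.6,"dz":0.2,"rz":-0.256,"gripper":3.4}
    - {"rx":0,"ry":0,"dx":-57.3,"dy":-30.6,"dz":0.2,"rz":-0.256,"gripper":3.4}
    - {"rx":0,"ry":0,"dx":-57.3,"dy":-30.6,"dz":0.2,"rz":-0.256,"gripper":3.4}
    - {"rx":0,"ry":0,"dx":-57.3,"dy":-30.6,"dz":0.2,"rz":-0.256,"gripper":3.4}
    - {"rx":0,"ry":0,"dx":-57.3,"dy":-30.6,"dz":0.2,"rz":-0.256,"gripper":3.4}

```text
time: 0.97
eef_pos: [0.4041, 0.3767, 0.2219]
ee_rot: [3.141, 0.0, -3.141]
ft_force: [0.9, -0.4, -0.6]
finger_gap: 0.0382
finger_force: 0.0
```

```bash
python3 go.py .635 .163 .20 3.1416 0
```

```text
t 0.97 p [0.4041 0.3767 0.2219] rpy [ 3.141  0.    -3.141] q [-0.89  0.29  0.06  1.78 -0.02  1.07  0.75] gap 0.0382 F [ 0.9 -0.4 -0.6]
d [-23.08 -21.38   2.18] w [0. 0. 0.]
```

servo_tool:
  motion:
    - {"rx":0,"ry":0,"rz":0,"dx":-22,"dy":-20.4,"dz":2,"gripper":3.4}
    - {"rx":0,"ry":0,"rz":0,"dx":-22,"dy":-20.4,"dz":2,"gripper":3.4}
    - {"rx":0,"ry":0,"rz":0,"dx":-22,"dy":-20.4,"dz":2,"gripper":3.4}
    - {"rx":0,"ry":0,"rz":0,"dx":-22,"dy":-20.4,"dz":2,"gripper":3.4}
    - {"rx":0,"ry":0,"rz":0,"dx":-22,"dy":-20.4,"dz":2,"gripper":3.4}
    - {"rx":0,"ry":0,"rz":0,"dx":-22,"dy":-20.4,"dz":2,"gripper":3.4}
    - {"rx":0,"ry":0,"rz":0,"dx":-22,"dy":-20.4,"dz":2,"gripper":3.4}
    - {"rx":0,"ry":0,"rz":0,"dx":-22,"dy":-20.4,"dz":2,"gripper":3.4}

```text
time: 1.63
eef_pos: [0.6271, 0.1666, 0.201]
ee_rot: [-3.138, 0.002, 3.134]
ft_force: [-0.1, -1.2, -0.3]
finger_gap: 0.034
finger_force: 0.0
```

servo_tool:
  motion:
    - {"rx":0,"ry":0,"rz":0,"dx":0,"dy":0,"dz":0,"gripper":3.4}
    - {"rx":0,"ry":0,"rz":0,"dx":0,"dy":0,"dz":0,"gripper":3.4}
    - {"rx":0,"ry":0,"rz":0,"dx":0,"dy":0,"dz":0,"gripper":3.4}

```text
time: 1.88
eef_pos: [0.6219, 0.1761, 0.2015]
ee_rot: [3.141, -0.001, -3.14]
ft_force: [0.6, 0.7, -0.4]
finger_gap: 0.0342
finger_force: 0.0
```

```bash
python3 go.py .6347 .1625 .04 3.1416 0
```

```text
t 1.88 p [0.6219 0.1761 0.2015] rpy [ 3.141e+00 -1.000e-03 -3.140e+00] q [-0.47  0.47  0.17  1.57 -0.09  1.11  1.3 ] gap 0.0342 F [ 0.6  0.7 -0.4]
d [-1.29 -1.38 16.15] w [ 0.001 -0.001  0.002]
```

servo_tool:
  motion:
    - {"rx":0,"ry":0,"rz":0,"dx":-1.3,"dy":-1.4,"dz":0,"gripper":3.4}
    - {"rx":0,"ry":0,"rz":0,"dx":-1.3,"dy":-1.4,"dz":6,"gripper":3.4}
    - {"rx":0,"ry":0,"rz":0,"dx":-1.3,"dy":-1.4,"dz":8,"gripper":3.4}
    - {"rx":0,"ry":0,"rz":0,"dx":-1.3,"dy":-1.4,"dz":12,"gripper":3.4}
    - {"rx":0,"ry":0,"rz":0,"dx":-1.3,"dy":-1.4,"dz":12,"gripper":3.4}
    - {"rx":0,"ry":0,"rz":0,"dx":-1.3,"dy":-1.4,"dz":12,"gripper":3.4}
    - {"rx":0,"ry":0,"rz":0,"dx":-1.3,"dy":-1.4,"dz":12,"gripper":3.4}

```text
time: 2.47
eef_pos: [0.6366, 0.1619, 0.0839]
ee_rot: [3.141, 0.002, -3.14]
ft_force: [0.9, -0.6, 0.7]
finger_gap: 0.0342
finger_force: 0.0
```

```bash
python3 go.py .6347 .1625 .04 3.1416 0
```

```text
t 2.47 p [0.6366 0.1619 0.0839] rpy [ 3.141e+00  2.000e-03 -3.140e+00] q [-0.43  0.6   0.16  1.65 -0.11  0.89  1.34] gap 0.0342 F [ 0.9 -0.6  0.7]
d [0.2  0.06 4.39] w [0.001 0.002 0.002]
```

servo_tool:
  motion:
    - {"rx":0,"ry":0,"rz":0,"dx":0.1,"dy":0,"dz":2.2,"gripper":3.4}
    - {"rx":0,"ry":0,"rz":0,"dx":0.1,"dy":0,"dz":4.3,"gripper":3.4}
    - {"rx":0,"ry":0,"rz":0,"dx":0.1,"dy":0,"dz":4.3,"gripper":3.4}
    - {"rx":0,"ry":0,"rz":0,"dx":0.1,"dy":0,"dz":4.3,"gripper":3.0}

```text
time: 2.8
eef_pos: [0.6357, 0.1611, 0.0407]
ee_rot: [3.141, 0.002, -3.141]
ft_force: [-0.1, -1.1, 0.8]
finger_gap: 0.0311
finger_force: 0.0
```

```bash
cat > arc.py <<'E'
from go import *
C=np.array([.483,.1695]);r=.152
def arc(base=None,qs=()):
    for q in qs:
        x,y=C+r*np.array([np.cos(q),-np.sin(q)])
        d,w=plan(x,y,.040,np.pi-q);print(q,d,w)
s,p,R=cur();print(p,np.round(s["q"],2),s["ft_force"],s["finger_gap"])
import sys;arc(qs=list(map(float,sys.argv[1:])))
E
python3 arc.py .05 .15 .25 .35 .45 .55 .65 .75 .8
```

```text
[0.63570594 0.16109892 0.04072543] [-0.42  0.65  0.15  1.68 -0.12  0.82  1.35] [-0.06027523 -1.05548553  0.82783978] 0.031105398963352706
0.05 [0.09 0.08 0.07] [0.001 0.002 0.051]
0.15 [ 0.24 -1.43  0.07] [0.001 0.002 0.151]
0.25 [ 0.55 -2.92  0.07] [0.001 0.002 0.251]
0.35 [ 1.   -4.37  0.07] [0.001 0.002 0.351]
0.45 [ 1.59 -5.77  0.07] [0.001 0.001 0.451]
0.55 [ 2.32 -7.1   0.06] [0.001 0.001 0.551]
0.65 [ 3.18 -8.36  0.06] [0.001 0.001 0.651]
0.75 [ 4.16 -9.52  0.06] [0.001 0.001 0.751]
0.8 [  4.69 -10.06   0.06] [0.001 0.001 0.801]
```

servo_tool:
  motion:
    - {"rx":0,"ry":0,"rz":0.05,"dx":0.1,"dy":0,"dz":0,"gripper":3.0}
    - {"rx":0,"ry":0,"rz":0.15,"dx":0.25,"dy":-1.4,"dz":0,"gripper":3.0}
    - {"rx":0,"ry":0,"rz":0.25,"dx":0.55,"dy":-2.9,"dz":0,"gripper":3.0}
    - {"rx":0,"ry":0,"rz":0.35,"dx":1.0,"dy":-4.4,"dz":0,"gripper":3.0}
    - {"rx":0,"ry":0,"rz":0.45,"dx":1.6,"dy":-5.8,"dz":0,"gripper":3.0}
    - {"rx":0,"ry":0,"rz":0.55,"dx":2.3,"dy":-7.1,"dz":0,"gripper":3.0}
    - {"rx":0,"ry":0,"rz":0.65,"dx":3.2,"dy":-8.4,"dz":0,"gripper":3.0}
    - {"rx":0,"ry":0,"rz":0.75,"dx":4.2,"dy":-9.5,"dz":0,"gripper":3.0}

```text
time: 3.47
eef_pos: [0.5952, 0.0658, 0.0419]
ee_rot: [3.136, 0.003, 2.387]
ft_force: [2.7, 1.1, -0.6]
finger_gap: 0.0302
finger_force: 1.1
```

```bash
python3 arc.py .75 .85 .95 1.05 1.15 1.25 1.35 1.45 1.5 1.55 1.6
python3 - <<'E'
from h import *
save(capture("scene"),"s2",(235,150,395,270),5)
E
```

```text
[0.59524481 0.06581893 0.04194076] [-0.44  0.59  0.34  1.84 -0.28  0.75  0.87] [ 2.65525071  1.06434585 -0.64459468] 0.03019225831551676
0.75 [ 0.08 -0.07  0.19] [ 0.006  0.003 -0.004]
0.85 [ 0.15 -1.58  0.18] [0.006 0.002 0.096]
0.95 [ 0.37 -3.09  0.18] [0.006 0.002 0.196]
1.05 [ 0.74 -4.56  0.17] [0.006 0.002 0.296]
1.15 [ 1.25 -5.99  0.16] [0.006 0.001 0.396]
1.25 [ 1.91 -7.36  0.15] [0.006 0.001 0.496]
1.35 [ 2.7  -8.66  0.14] [0.006 0.001 0.596]
1.45 [ 3.61 -9.87  0.13] [0.006 0.    0.696]
1.5 [  4.11 -10.44   0.13] [0.006 0.    0.746]
1.55 [  4.64 -10.99   0.12] [0.006 0.    0.796]
1.6 [  5.2  -11.51   0.12] [0.006 0.    0.846]
```

View pics/s2.png

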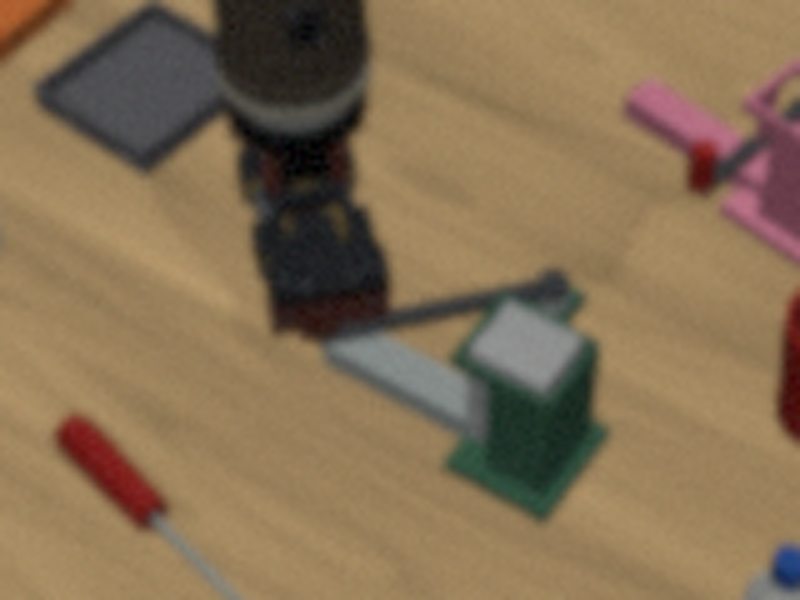

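The lever (bar from (555,280) to (350,330)) is swinging with the gripper; continue.

servo_tool:
  motion:
    - {"rx":0,"ry":0,"rz":0.1,"dx":0.15,"dy":-1.6,"dz":0.1,"gripper":3.0}
    - {"rx":0,"ry":0,"rz":0.2,"dx":0.4,"dy":-3.1,"dz":0.1,"gripper":3.0}
    - {"rx":0,"ry":0,"rz":0.3,"dx":0.75,"dy":-4.6,"dz":0.1,"gripper":3.0}
    - {"rx":0,"ry":0,"rz":0.4,"dx":1.25,"dy":-6.0,"dz":0.1,"gripper":3.0}
    - {"rx":0,"ry":0,"rz":0.5,"dx":1.9,"dy":-7.4,"dz":0.1,"gripper":3.0}
    - {"rx":0,"ry":0,"rz":0.6,"dx":2.7,"dy":-8.7,"dz":0.1,"gripper":3.0}
    - {"rx":0,"ry":0,"rz":0.7,"dx":3.6,"dy":-9.9,"dz":0.1,"gripper":3.0}
    - {"rx":0,"ry":0,"rz":0.75,"dx":4.1,"dy":-10.4,"dz":0.1,"gripper":3.0}

```text
time: 4.18
eef_pos: [0.4932, 0.0179, 0.0399]
ee_rot: [3.138, -0.002, 1.639]
ft_force: [2.2, -1.2, 0.0]
finger_gap: 0.0299
finger_force: 1.0
```

```bash
python3 arc.py 1.5 1.55 1.6 1.65
```

```text
[0.49321628 0.01786717 0.03988006] [-0.57  0.49  0.55  2.11 -0.43  0.65  0.35] [ 2.23018896 -1.18860286  0.03025842] 0.029902466703388343
1.5 [-0.    0.05 -0.01] [ 0.004 -0.002 -0.003]
1.55 [ 0.01 -0.71 -0.01] [ 0.004 -0.002  0.047]
1.6 [ 0.07 -1.46 -0.02] [ 0.004 -0.002  0.097]
1.65 [ 0.16 -2.22 -0.02] [ 0.004 -0.002  0.147]
```

servo_tool:
  motion:
    - {"rx":0,"ry":0,"rz":0.05,"dx":0,"dy":-0.7,"dz":0,"gripper":3.0}
    - {"rx":0,"ry":0,"rz":0.07,"dx":0,"dy":-1.1,"dz":0,"gripper":3.0}
    - {"rx":0,"ry":0,"rz":0.07,"dx":0.1,"dy":-1.5,"dz":0,"gripper":3.0}
    - {"rx":0,"ry":0,"rz":0.07,"dx":0.1,"dy":-1.8,"dz":0,"gripper":3.0}
    - {"rx":0,"ry":0,"rz":0.07,"dx":0.1,"dy":-1.8,"dz":0,"gripper":3.0}
    - {"rx":0,"ry":0,"rz":0.07,"dx":0.1,"dy":-1.8,"dz":0,"gripper":3.0}

```text
time: 4.68
eef_pos: [0.4801, 0.0176, 0.0396]
ee_rot: [3.131, -0.0, 1.575]
ft_force: [12.8, 0.2, -5.3]
finger_gap: 0.0301
finger_force: 6.1
```

servo_tool:
  motion:
    - {"rx":0,"ry":0,"rz":0,"dx":0,"dy":0.6,"dz":0,"gripper":3.2}
    - {"rx":0,"ry":0,"rz":0,"dx":0,"dy":0.6,"dz":0,"gripper":3.2}
    - {"rx":0,"ry":0,"rz":0,"dx":0,"dy":0.6,"dz":-3,"gripper":3.2}
    - {"rx":0,"ry":0,"rz":0,"dx":0,"dy":0.6,"dz":-6,"gripper":3.2}
    - {"rx":0,"ry":0,"rz":0,"dx":0,"dy":0.6,"dz":-10,"gripper":6.0}
    - {"rx":0,"ry":0,"rz":0,"dx":0,"dy":0.6,"dz":-14,"gripper":6.0}
    - {"rx":0,"ry":0,"rz":0,"dx":0,"dy":0.6,"dz":-14,"gripper":6.0}
    - {"rx":0,"ry":0,"rz":0,"dx":0,"dy":0.6,"dz":-14,"gripper":6.0}

```text
time: 5.35
eef_pos: [0.4809, 0.0175, 0.1797]
ee_rot: [3.138, -0.002, 1.574]
ft_force: [0.0, 1.0, 0.2]
finger_gap: 0.0549
finger_force: 0.0
```

```bash
python3 go.py .583 .10 .12 1.575 .785
python3 - <<'E'
from h import *
save(capture("top"),"t2",(265,145,345,220),8)
E
```

```text
t 5.35 p [0.4809 0.0175 0.1797] rpy [ 3.138e+00 -2.000e-03  1.574e+00] q [-0.76  0.25  0.74  2.03 -0.21  0.94  0.09] gap 0.0549 F [0.  1.  0.2]
d [ 8.21 10.21  6.02] w [0.004 0.783 0.   ]
```

View pics/t2.png

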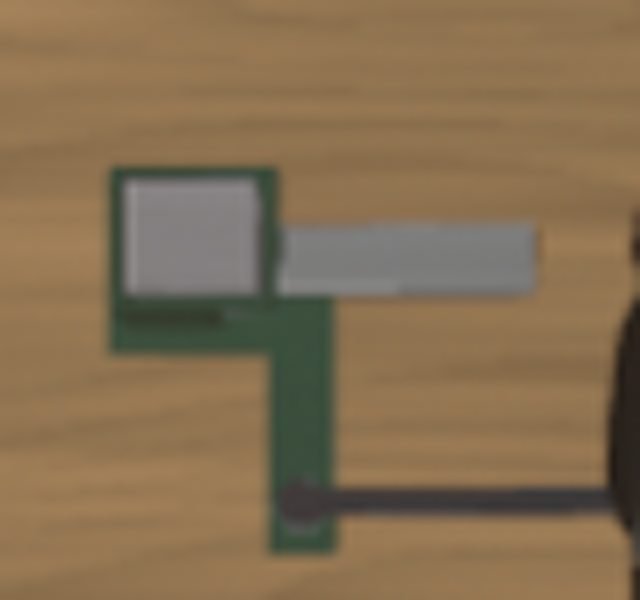

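The gate bar now runs straight from (300,503) to the right (610,500): fully open.

servo_tool:
  motion:
    - {"rx":0,"ry":0.78,"rz":0,"dx":2,"dy":2.5,"dz":0,"gripper":6.0}
    - {"rx":0,"ry":0.78,"rz":0,"dx":4,"dy":5,"dz":0,"gripper":6.0}
    - {"rx":0,"ry":0.78,"rz":0,"dx":6,"dy":7.5,"dz":0,"gripper":6.0}
    - {"rx":0,"ry":0.78,"rz":0,"dx":8,"dy":10.2,"dz":0,"gripper":6.0}
    - {"rx":0,"ry":0.78,"rz":0,"dx":8.2,"dy":10.2,"dz":2,"gripper":6.0}
    - {"rx":0,"ry":0.78,"rz":0,"dx":8.2,"dy":10.2,"dz":4,"gripper":6.0}
    - {"rx":0,"ry":0.78,"rz":0,"dx":8.2,"dy":10.2,"dz":6,"gripper":6.0}
    - {"rx":0,"ry":0.78,"rz":0,"dx":8.2,"dy":10.2,"dz":6,"gripper":6.0}

```text
time: 6.07
eef_pos: [0.5784, 0.096, 0.1105]
ee_rot: [-3.124, -0.782, 1.554]
ft_force: [-0.5, 0.0, 0.5]
finger_gap: 0.0597
finger_force: 0.0
```

```bash
python3 go.py .583 .149 .058 1.575 .785  .583 .189 .018 1.575 .785
```

```text
t 6.07 p [0.5784 0.096  0.1105] rpy [-3.124 -0.782  1.554] q [-0.02  0.64  0.28  1.84 -1.03  1.2   0.88] gap 0.0597 F [-0.5  0.   0.5]
d [0.07 0.5  7.46] w [-0.002  0.003 -0.015]
d [ 0.08  0.53 13.11] w [-0.002  0.003 -0.015]
```

servo_tool:
  motion:
    - {"rx":0,"ry":0,"rz":-0.015,"dx":0,"dy":0.5,"dz":2,"gripper":6.0}
    - {"rx":0,"ry":0,"rz":-0.015,"dx":0,"dy":0.5,"dz":4,"gripper":6.0}
    - {"rx":0,"ry":0,"rz":-0.015,"dx":0,"dy":0.5,"dz":6,"gripper":6.0}
    - {"rx":0,"ry":0,"rz":-0.015,"dx":0,"dy":0.5,"dz":7.4,"gripper":6.0}
    - {"rx":0,"ry":0,"rz":-0.015,"dx":0,"dy":0.5,"dz":7.4,"gripper":6.0}
    - {"rx":0,"ry":0,"rz":-0.015,"dx":0,"dy":0.5,"dz":7.4,"gripper":6.0}

```text
time: 6.57
eef_pos: [0.5865, 0.1522, 0.0654]
ee_rot: [3.128, -0.78, 1.594]
ft_force: [-0.5, -0.8, 0.7]
finger_gap: 0.0601
finger_force: 0.0
```

```bash
python3 go.py .583 .149 .058 1.575 .785  .583 .189 .018 1.575 .785
```

```text
t 6.57 p [0.5865 0.1522 0.0654] rpy [ 3.128 -0.78   1.594] q [ 0.05  0.69  0.06  1.86 -1.03  1.01  0.87] gap 0.0601 F [-0.5 -0.8  0.7]
d [-0.75 -0.36  0.3 ] w [0.001 0.004 0.013]
d [-0.72 -0.35  5.96] w [0.001 0.004 0.013]
```

servo_tool:
  motion:
    - {"rx":0,"ry":0,"rz":0.01,"dx":-0.7,"dy":-0.35,"dz":0,"gripper":6.0}
    - {"rx":0,"ry":0,"rz":0.01,"dx":-0.7,"dy":-0.35,"dz":1,"gripper":6.0}
    - {"rx":0,"ry":0,"rz":0.01,"dx":-0.7,"dy":-0.35,"dz":2,"gripper":6.0}
    - {"rx":0,"ry":0,"rz":0.01,"dx":-0.7,"dy":-0.35,"dz":3,"gripper":6.0}
    - {"rx":0,"ry":0,"rz":0.01,"dx":-0.7,"dy":-0.35,"dz":3,"gripper":6.0}
    - {"rx":0,"ry":0,"rz":0.01,"dx":-0.7,"dy":-0.35,"dz":3,"gripper":6.0}

```text
time: 7.07
eef_pos: [0.5836, 0.1664, 0.039]
ee_rot: [3.137, -0.78, 1.578]
ft_force: [0.2, 0.2, 0.2]
finger_gap: 0.06
finger_force: 0.0
```

```bash
python3 go.py .583 .189 .018 1.575 .785
```

```text
t 7.07 p [0.5836 0.1664 0.039 ] rpy [ 3.137 -0.78   1.578] q [ 0.09  0.73 -0.03  1.87 -1.03  0.93  0.87] gap 0.06 F [0.2 0.2 0.2]
d [ 0.14 -0.05  3.08] w [0.003 0.005 0.002]
```

servo_tool:
  motion:
    - {"rx":0,"ry":0,"rz":0,"dx":0.1,"dy":-0.05,"dz":1,"gripper":6.0}
    - {"rx":0,"ry":0,"rz":0,"dx":0.1,"dy":-0.05,"dz":2,"gripper":6.0}
    - {"rx":0,"ry":0,"rz":0,"dx":0.1,"dy":-0.05,"dz":3,"gripper":6.0}
    - {"rx":0,"ry":0,"rz":0,"dx":0.1,"dy":-0.05,"dz":3,"gripper":6.0}
    - {"rx":0,"ry":0,"rz":0,"dx":0.1,"dy":-0.05,"dz":3,"gripper":6.0}

```text
time: 7.48
eef_pos: [0.5832, 0.1882, 0.0184]
ee_rot: [3.137, -0.78, 1.578]
ft_force: [0.5, -0.5, 0.3]
finger_gap: 0.0598
finger_force: 0.0
```

```bash
python3 go.py .583 .189 .018 1.575 .785;  python3 - <<'E'
from h import *
save(capture("scene"),"s3",(265,170,385,270),6)
E
```

```text
t 7.48 p [0.5832 0.1882 0.0184] rpy [ 3.137 -0.78   1.578] q [ 0.11  0.76 -0.11  1.87 -1.03  0.85  0.87] gap 0.0598 F [ 0.5 -0.5  0.3]
d [ 0.03 -0.02  0.08] w [0.003 0.005 0.002]
```

View pics/s3.png

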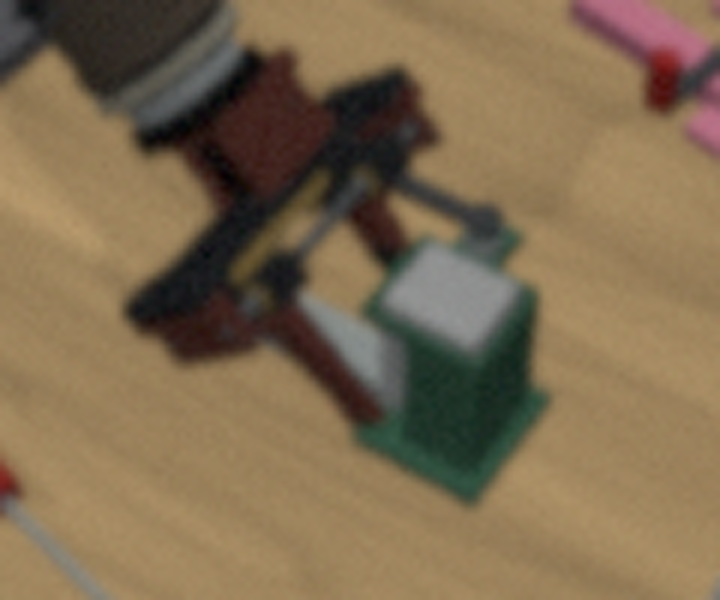

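The finger tip (365,415) sits beside the front of the bottom block, under the second. Pinch.

servo_tool:
  motion:
    - {"rx":0,"ry":0,"rz":0,"dx":0,"dy":0,"dz":0.05,"gripper":4.0}
    - {"rx":0,"ry":0,"rz":0,"dx":0,"dy":0,"dz":0.05,"gripper":4.0}
    - {"rx":0,"ry":0,"rz":0,"dx":0,"dy":0,"dz":0.05,"gripper":4.0}
    - {"rx":0,"ry":0,"rz":0,"dx":0,"dy":0,"dz":0.05,"gripper":4.0}
    - {"rx":0,"ry":0,"rz":0,"dx":0,"dy":0,"dz":0.05,"gripper":4.0}
    - {"rx":0,"ry":0,"rz":0,"dx":0,"dy":0,"dz":0.05,"gripper":4.0}

```text
time: 8.03
eef_pos: [0.5834, 0.1891, 0.0181]
ee_rot: [3.136, -0.78, 1.579]
ft_force: [0.2, -1.9, 3.4]
finger_gap: 0.0438
finger_force: 30.0
```

```bash
python3 go.py .5825 .113 .018 1.575 .785
```

```text
t 8.03 p [0.5834 0.1891 0.0181] rpy [ 3.136 -0.78   1.579] q [ 0.11  0.76 -0.12  1.87 -1.03  0.85  0.87] gap 0.0438 F [ 0.2 -1.9  3.4]
d [-5.41 -0.12 -5.35] w [0.003 0.005 0.003]
```

servo_tool:
  motion:
    - {"rx":0,"ry":0,"rz":0,"dx":-0.36,"dy":0,"dz":-0.35,"gripper":4.0}
    - {"rx":0,"ry":0,"rz":0,"dx":-0.71,"dy":0,"dz":-0.7,"gripper":4.0}
    - {"rx":0,"ry":0,"rz":0,"dx":-1.07,"dy":0,"dz":-1.06,"gripper":4.0}
    - {"rx":0,"ry":0,"rz":0,"dx":-1.42,"dy":0,"dz":-1.41,"gripper":4.0}
    - {"rx":0,"ry":0,"rz":0,"dx":-1.42,"dy":0,"dz":-1.41,"gripper":4.0}

```text
time: 8.45
eef_pos: [0.5831, 0.1682, 0.018]
ee_rot: [3.137, -0.78, 1.578]
ft_force: [-1.2, -1.3, 7.0]
finger_gap: 0.0437
finger_force: 30.0
```

```bash
python3 go.py .5825 .102 .018 1.575 .785
```

```text
t 8.45 p [0.5831 0.1682 0.018 ] rpy [ 3.137 -0.78   1.578] q [ 0.14  0.77 -0.1   1.87 -1.01  0.88  0.88] gap 0.0437 F [-1.2 -1.3  7. ]
d [-4.71 -0.09 -4.66] w [0.003 0.005 0.002]
```

servo_tool:
  motion:
    - {"rx":0,"ry":0,"rz":0,"dx":-0.6,"dy":0,"dz":-0.6,"gripper":4.0}
    - {"rx":0,"ry":0,"rz":0,"dx":-1.3,"dy":0,"dz":-1.29,"gripper":4.0}
    - {"rx":0,"ry":0,"rz":0,"dx":-2.0,"dy":0,"dz":-1.98,"gripper":4.0}
    - {"rx":0,"ry":0,"rz":0,"dx":-2.7,"dy":0,"dz":-2.67,"gripper":4.0}
    - {"rx":0,"ry":0,"rz":0,"dx":-3.4,"dy":-0.05,"dz":-3.36,"gripper":4.0}
    - {"rx":0,"ry":0,"rz":0,"dx":-4.1,"dy":-0.05,"dz":-4.05,"gripper":4.0}
    - {"rx":0,"ry":0,"rz":0,"dx":-4.7,"dy":-0.05,"dz":-4.65,"gripper":4.0}
    - {"rx":0,"ry":0,"rz":0,"dx":-4.7,"dy":-0.05,"dz":-4.65,"gripper":4.0}

```text
time: 9.12
eef_pos: [0.5836, 0.0998, 0.018]
ee_rot: [3.136, -0.779, 1.576]
ft_force: [-0.2, -2.3, 7.4]
finger_gap: 0.0438
finger_force: 30.0
```

```bash
python3 go.py .5825 .102 .018 1.575 .785
python3 - <<'E'
from h import *
save(capture("scene"),"s4",(265,170,385,270),6)
E
```

```text
t 9.12 p [0.5836 0.0998 0.018 ] rpy [ 3.136 -0.779  1.576] q [ 0.22  0.78 -0.06  1.84 -0.95  0.96  0.91] gap 0.0438 F [-0.2 -2.3  7.4]
d [ 0.16 -0.11  0.16] w [0.005 0.006 0.001]
```

View pics/s4.png

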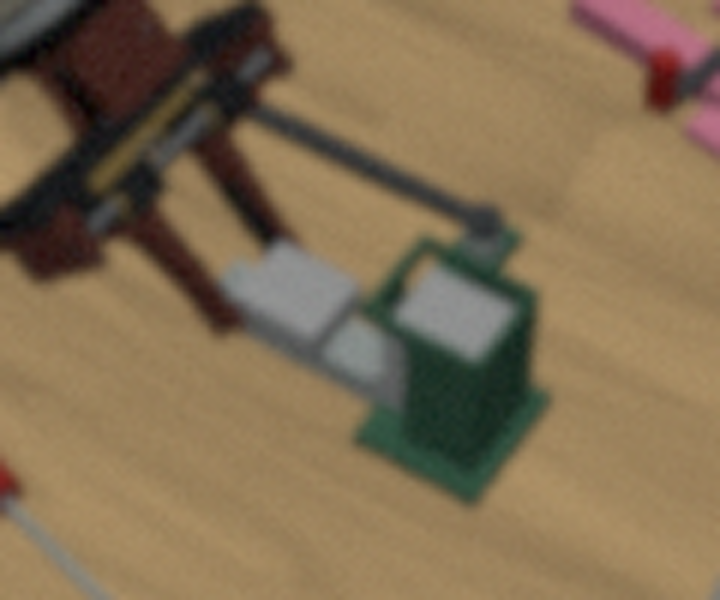

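Block 1 lies on the rail (290,290), the stack has dropped inside the frame (top at (455,310)). Release and back out along the fingers.

servo_tool:
  motion:
    - {"rx":0,"ry":0,"rz":0,"dx":0,"dy":0,"dz":0,"gripper":6.5}
    - {"rx":0,"ry":0,"rz":0,"dx":0,"dy":0,"dz":0,"gripper":6.5}
    - {"rx":0,"ry":0,"rz":0,"dx":0,"dy":0,"dz":0,"gripper":6.5}
    - {"rx":0,"ry":0,"rz":0,"dx":0,"dy":0,"dz":-2,"gripper":6.5}
    - {"rx":0,"ry":0,"rz":0,"dx":0,"dy":0,"dz":-5,"gripper":6.5}
    - {"rx":0,"ry":0,"rz":0,"dx":0,"dy":0,"dz":-9,"gripper":6.5}
    - {"rx":0,"ry":0,"rz":0,"dx":0,"dy":0,"dz":-12,"gripper":6.5}
    - {"rx":0,"ry":0,"rz":0,"dx":0,"dy":0,"dz":-12,"gripper":6.5}

```text
time: 9.83
eef_pos: [0.5854, 0.0121, 0.1061]
ee_rot: [3.129, -0.774, 1.578]
ft_force: [0.6, -0.2, -0.2]
finger_gap: 0.0652
finger_force: 0.0
```

```bash
python3 go.py .583 .10 .14 1.575 0
python3 - <<'E'
from h import *
c=capture("scene");save(c,"s5",(275,180,355,250),8)
E
```

```text
t 9.83 p [0.5854 0.0121 0.1061] rpy [ 3.129 -0.774  1.578] q [ 0.3   0.67  0.02  1.76 -0.83  1.17  0.84] gap 0.0652 F [ 0.6 -0.2 -0.2]
d [ 8.66 -0.22  3.72] w [ 0.011 -0.774 -0.002]
```

View pics/s5.png

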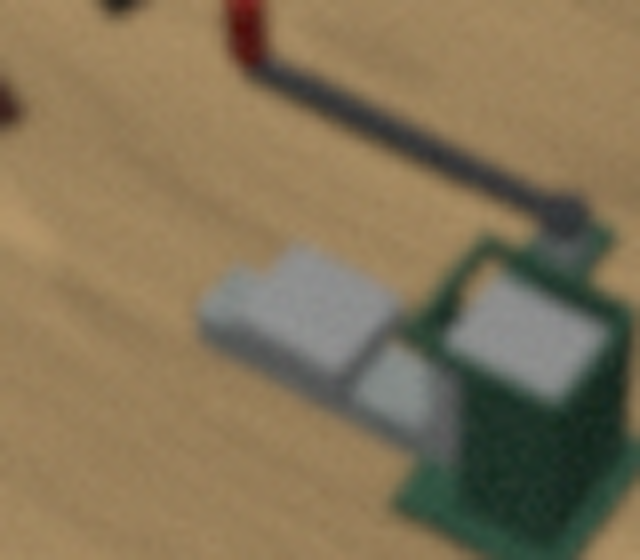

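Block top corners ≈ (303,243),(402,303),(338,372),(245,322); stack top corners (505,262),(612,325),(555,400),(445,338).

Run:
```python
from h import *
s=capture("scene")
S=lambda *q:[((u+.5)/8-.5+275,(v+.5)/8-.5+180) for u,v in q]
for z,q in((.04,((303,243),(402,303),(338,372),(245,322))),(.08,((505,262),(612,325),(555,400),(445,338)))):
    w=ray(s,S(*q),z)[:,:2];print(z,w.round(4).tolist(),w.mean(0).round(4))
```

```text
0.04 [[0.5617, 0.0989], [0.5646, 0.1463], [0.6047, 0.1451], [0.6052, 0.1033]] [0.584  0.1234]
0.08 [[0.5546, 0.1841], [0.5575, 0.2308], [0.5969, 0.2318], [0.5958, 0.1854]] [0.5762 0.208 ]
```

servo_tool:
  motion:
    - {"rx":0,"ry":-0.774,"rz":0,"dx":1.4,"dy":-0.2,"dz":-1.5,"gripper":6.5}
    - {"rx":0,"ry":-0.774,"rz":0,"dx":3,"dy":-0.2,"dz":-1.5,"gripper":6.5}
    - {"rx":0,"ry":-0.774,"rz":0,"dx":5,"dy":-0.2,"dz":0,"gripper":6.5}
    - {"rx":0,"ry":-0.774,"rz":0,"dx":7,"dy":-0.2,"dz":2,"gripper":6.5}
    - {"rx":0,"ry":-0.774,"rz":0,"dx":8.6,"dy":-0.2,"dz":3.7,"gripper":6.5}
    - {"rx":0,"ry":-0.774,"rz":0,"dx":8.6,"dy":-0.2,"dz":3.7,"gripper":6.5}
    - {"rx":0,"ry":-0.774,"rz":0,"dx":8.6,"dy":-0.2,"dz":3.7,"gripper":6.5}
    - {"rx":0,"ry":-0.774,"rz":0,"dx":8.6,"dy":-0.2,"dz":3.7,"gripper":6.5}

```text
time: 10.6
eef_pos: [0.5785, 0.1132, 0.1357]
ee_rot: [3.14, -0.005, 1.587]
ft_force: [-0.5, -0.2, 1.6]
finger_gap: 0.0651
finger_force: 0.0
```

```bash
python3 go.py .583 .12 .07 1.575 0
```

```text
t 10.6 p [0.5785 0.1132 0.1357] rpy [ 3.14  -0.005  1.587] q [-0.48  0.44  0.28  1.8  -0.16  0.92 -0.12] gap 0.0651 F [-0.5 -0.2  1.6]
d [0.64 0.46 6.57] w [ 0.001 -0.005  0.012]
```

Run:
```python
from h import *
s=capture("scene")
M=np.array([[0,22],[50,22],[50,-22],[0,-22]])/1e3
O=np.array([.5835,.184]);cr=lambda z:np.array([[O[0]-y,O[1]+x,z] for x,y in M])
def mask(f):
    h=cv2.cvtColor(cv2.imread(f),cv2.COLOR_BGR2HSV);m=cv2.inRange(h,(0,0,110),(180,45,255));return m
for f,o,near in(("pics/crop_s.png",(285,195),(450,200)),("pics/s5.png",(275,180),(525,335))):
    n,l,st,ce=cv2.connectedComponentsWithStats(mask(f));k=l[near[1],near[0]];c=max(cv2.findContours((l==k).astype(np.uint8),0,1)[0],key=cv2.contourArea)
    ap=cv2.approxPolyDP(c,12,True).reshape(-1,2)
    print(f,k,st[k],ap.tolist(),"cent",ce[k].round(1))
    for z in(.1,.09,.08): print(z,((proj(s,cr(z))-o+.5)*8-.5).round(0).tolist())
```

```text
pics/crop_s.png 1 [  356   118   177   142 14127] [[411, 118], [357, 201], [470, 259], [532, 178]] cent [442.1 191. ]
0.1 [[416.0, 118.0], [537.0, 181.0], [470.0, 264.0], [347.0, 199.0]]
0.09 [[415.0, 136.0], [536.0, 199.0], [468.0, 282.0], [347.0, 217.0]]
0.08 [[415.0, 154.0], [534.0, 216.0], [467.0, 299.0], [346.0, 234.0]]
pics/s5.png 2 [  450   273   153   123 10686] [[501, 273], [451, 346], [557, 394], [602, 334]] cent [525.1 336.8]
0.1 [[496.0, 238.0], [617.0, 301.0], [550.0, 384.0], [427.0, 319.0]]
0.09 [[495.0, 256.0], [616.0, 319.0], [548.0, 402.0], [427.0, 337.0]]
0.08 [[495.0, 274.0], [614.0, 336.0], [547.0, 419.0], [426.0, 354.0]]
```

The far corners match a fully dropped stack (z=80 mm). Regrasp block 1 from above.

servo_tool:
  motion:
    - {"rx":0,"ry":0,"rz":0.012,"dx":0.8,"dy":0.5,"dz":0,"gripper":6.5}
    - {"rx":0,"ry":0,"rz":0.012,"dx":0.8,"dy":0.5,"dz":3,"gripper":6.5}
    - {"rx":0,"ry":0,"rz":0.012,"dx":0.8,"dy":0.5,"dz":6,"gripper":6.5}
    - {"rx":0,"ry":0,"rz":0.012,"dx":0.8,"dy":0.5,"dz":8,"gripper":6.5}
    - {"rx":0,"ry":0,"rz":0.012,"dx":0.8,"dy":0.5,"dz":8,"gripper":6.5}
    - {"rx":0,"ry":0,"rz":0.012,"dx":0.8,"dy":0.5,"dz":8,"gripper":6.5}

```text
time: 11.15
eef_pos: [0.5853, 0.1122, 0.0562]
ee_rot: [3.141, -0.006, 1.559]
ft_force: [0.8, -0.7, -0.1]
finger_gap: 0.0647
finger_force: 0.0
```

```bash
python3 go.py .5835 .122 .022 1.575 0
```

```text
t 11.15 p [0.5853 0.1122 0.0562] rpy [ 3.141 -0.006  1.559] q [-0.45  0.56  0.25  1.84 -0.2   0.77 -0.1 ] gap 0.0647 F [ 0.8 -0.7 -0.1]
d [ 0.96 -0.19  3.43] w [ 0.001 -0.006 -0.016]
```

servo_tool:
  motion:
    - {"rx":0,"ry":-0.006,"rz":-0.016,"dx":0.95,"dy":-0.2,"dz":0,"gripper":6.5}
    - {"rx":0,"ry":-0.006,"rz":-0.016,"dx":0.95,"dy":-0.2,"dz":1.5,"gripper":6.5}
    - {"rx":0,"ry":-0.006,"rz":-0.016,"dx":0.95,"dy":-0.2,"dz":3.4,"gripper":6.5}
    - {"rx":0,"ry":-0.006,"rz":-0.016,"dx":0.95,"dy":-0.2,"dz":3.4,"gripper":6.5}
    - {"rx":0,"ry":-0.006,"rz":-0.016,"dx":0.95,"dy":-0.2,"dz":3.4,"gripper":6.5}

```text
time: 11.57
eef_pos: [0.5841, 0.1246, 0.0243]
ee_rot: [3.138, -0.0, 1.579]
ft_force: [0.1, -0.1, 1.0]
finger_gap: 0.0649
finger_force: 0.0
```

```bash
python3 go.py .5835 .122 .022 1.575 0
```

```text
t 11.57 p [0.5841 0.1246 0.0243] rpy [ 3.138 -0.     1.579] q [-0.47  0.6   0.24  1.85 -0.21  0.71 -0.1 ] gap 0.0649 F [ 0.1 -0.1  1. ]
d [-0.25 -0.06  0.22] w [ 0.004 -0.     0.004]
```

servo_tool:
  motion:
    - {"rx":0,"ry":0,"rz":0,"dx":-0.2,"dy":0,"dz":0.2,"gripper":6.5}
    - {"rx":0,"ry":0,"rz":0,"dx":-0.2,"dy":0,"dz":0.2,"gripper":6.5}
    - {"rx":0,"ry":0,"rz":0,"dx":-0.2,"dy":0,"dz":0.2,"gripper":4.0}
    - {"rx":0,"ry":0,"rz":0,"dx":-0.2,"dy":0,"dz":0.2,"gripper":4.0}
    - {"rx":0,"ry":0,"rz":0,"dx":-0.2,"dy":0,"dz":0.2,"gripper":4.0}
    - {"rx":0,"ry":0,"rz":0,"dx":-0.2,"dy":0,"dz":0.2,"gripper":4.0}
    - {"rx":0,"ry":0,"rz":0,"dx":-0.2,"dy":0,"dz":0.2,"gripper":4.0}
    - {"rx":0,"ry":0,"rz":0,"dx":-0.2,"dy":0,"dz":0.2,"gripper":4.0}

```text
time: 12.23
eef_pos: [0.5841, 0.1223, 0.0218]
ee_rot: [3.138, -0.0, 1.579]
ft_force: [-1.2, -0.1, 5.0]
finger_gap: 0.0441
finger_force: 29.9
```

servo_tool:
  motion:
    - {"rx":0,"ry":0,"rz":0,"dx":0,"dy":0,"dz":-1,"gripper":4.0}
    - {"rx":0,"ry":0,"rz":0,"dx":0,"dy":0,"dz":-3,"gripper":4.0}
    - {"rx":0,"ry":0,"rz":0,"dx":0,"dy":0,"dz":-5,"gripper":4.0}
    - {"rx":0,"ry":0,"rz":0,"dx":0,"dy":0,"dz":-7,"gripper":4.0}
    - {"rx":0,"ry":0,"rz":0,"dx":0,"dy":0,"dz":-9,"gripper":4.0}
    - {"rx":0,"ry":0,"rz":0,"dx":0,"dy":0,"dz":-11,"gripper":4.0}
    - {"rx":0,"ry":0,"rz":0,"dx":0,"dy":0,"dz":-11,"gripper":4.0}
    - {"rx":0,"ry":0,"rz":0,"dx":0,"dy":0,"dz":-11,"gripper":4.0}

```text
time: 12.9
eef_pos: [0.584, 0.1224, 0.1325]
ee_rot: [3.136, -0.001, 1.579]
ft_force: [-0.6, 0.1, -2.0]
finger_gap: 0.044
finger_force: 29.9
```

```bash
python3 go.py .4945 -.333 .13 1.575 0
```

```text
t 12.9 p [0.584  0.1224 0.1325] rpy [ 3.136e+00 -1.000e-03  1.579e+00] q [-0.5   0.46  0.28  1.78 -0.16  0.92 -0.14] gap 0.044 F [-0.6  0.1 -2. ]
d [-45.46  -9.34   0.16] w [ 0.006 -0.001  0.004]
```

servo_tool:
  motion:
    - {"rx":0,"ry":0,"rz":0,"dx":-2,"dy":-0.4,"dz":0,"gripper":4.0}
    - {"rx":0,"ry":0,"rz":0,"dx":-5,"dy":-1,"dz":0,"gripper":4.0}
    - {"rx":0,"ry":0,"rz":0,"dx":-8,"dy":-1.6,"dz":0,"gripper":4.0}
    - {"rx":0,"ry":0,"rz":0,"dx":-11,"dy":-2.2,"dz":0,"gripper":4.0}
    - {"rx":0,"ry":0,"rz":0,"dx":-14,"dy":-2.8,"dz":0,"gripper":4.0}
    - {"rx":0,"ry":0,"rz":0,"dx":-17,"dy":-3.4,"dz":0,"gripper":4.0}
    - {"rx":0,"ry":0,"rz":0,"dx":-20,"dy":-4,"dz":0,"gripper":4.0}
    - {"rx":0,"ry":0,"rz":0,"dx":-22,"dy":-4.5,"dz":0,"gripper":4.0}

```text
time: 13.57
eef_pos: [0.5386, -0.1014, 0.1299]
ee_rot: [3.141, 0.001, 1.577]
ft_force: [-0.8, 0.3, -0.8]
finger_gap: 0.0438
finger_force: 29.9
```

servo_tool:
  motion:
    - {"rx":0,"ry":0,"rz":0,"dx":-2,"dy":-0.4,"dz":0,"gripper":4.0}
    - {"rx":0,"ry":0,"rz":0,"dx":-5,"dy":-1,"dz":0,"gripper":4.0}
    - {"rx":0,"ry":0,"rz":0,"dx":-8,"dy":-1.6,"dz":0,"gripper":4.0}
    - {"rx":0,"ry":0,"rz":0,"dx":-11,"dy":-2.2,"dz":0,"gripper":4.0}
    - {"rx":0,"ry":0,"rz":0,"dx":-14,"dy":-2.8,"dz":0,"gripper":4.0}
    - {"rx":0,"ry":0,"rz":0,"dx":-17,"dy":-3.4,"dz":0,"gripper":4.0}
    - {"rx":0,"ry":0,"rz":0,"dx":-20,"dy":-4,"dz":0,"gripper":4.0}
    - {"rx":0,"ry":0,"rz":0,"dx":-22,"dy":-4.5,"dz":0,"gripper":4.0}

```text
time: 14.23
eef_pos: [0.4953, -0.3214, 0.1296]
ee_rot: [3.141, 0.0, 1.577]
ft_force: [0.4, -0.6, -0.6]
finger_gap: 0.0438
finger_force: 29.9
```

servo_tool:
  motion:
    - {"rx":0,"ry":0,"rz":0,"dx":0,"dy":0,"dz":0,"gripper":4.0}
    - {"rx":0,"ry":0,"rz":0,"dx":0,"dy":0,"dz":0,"gripper":4.0}

```text
time: 14.4
eef_pos: [0.4957, -0.3194, 0.1296]
ee_rot: [3.141, -0.001, 1.576]
ft_force: [0.2, 0.4, -2.1]
finger_gap: 0.044
finger_force: 29.9
```

```bash
python3 go.py .4945 -.333 .04 1.575 0
```

```text
t 14.4 p [ 0.4957 -0.3194  0.1296] rpy [ 3.141e+00 -1.000e-03  1.576e+00] q [ 0.21  0.46  0.38  1.8  -0.21  0.91  0.69] gap 0.044 F [ 0.2  0.4 -2.1]
d [-1.36 -0.14  8.96] w [ 0.001 -0.001  0.001]
```

servo_tool:
  motion:
    - {"rx":0,"ry":0,"rz":0,"dx":-1.4,"dy":-0.1,"dz":0,"gripper":4.0}
    - {"rx":0,"ry":0,"rz":0,"dx":-1.4,"dy":-0.1,"dz":2,"gripper":4.0}
    - {"rx":0,"ry":0,"rz":0,"dx":-1.4,"dy":-0.1,"dz":4,"gripper":4.0}
    - {"rx":0,"ry":0,"rz":0,"dx":-1.4,"dy":-0.1,"dz":6,"gripper":4.0}
    - {"rx":0,"ry":0,"rz":0,"dx":-1.4,"dy":-0.1,"dz":8,"gripper":4.0}
    - {"rx":0,"ry":0,"rz":0,"dx":-1.4,"dy":-0.1,"dz":10,"gripper":4.0}
    - {"rx":0,"ry":0,"rz":0,"dx":-1.4,"dy":-0.1,"dz":11,"gripper":4.0}
    - {"rx":0,"ry":0,"rz":0,"dx":-1.4,"dy":-0.1,"dz":11,"gripper":4.0}

```text
time: 15.07
eef_pos: [0.4956, -0.3309, 0.0184]
ee_rot: [-3.141, -0.002, 1.581]
ft_force: [-1.0, 0.9, -0.7]
finger_gap: 0.0439
finger_force: 29.9
```

servo_tool:
  motion:
    - {"rx":0,"ry":0,"rz":0,"dx":0,"dy":0,"dz":0,"gripper":4.0}
    - {"rx":0,"ry":0,"rz":0,"dx":0,"dy":0,"dz":0,"gripper":4.0}

```text
time: 15.23
eef_pos: [0.4975, -0.3328, 0.022]
ee_rot: [3.137, 0.001, 1.58]
ft_force: [-0.4, -0.8, -0.8]
finger_gap: 0.0439
finger_force: 29.9
```

servo_tool:
  motion:
    - {"rx":0,"ry":0,"rz":0,"dx":0,"dy":-0.2,"dz":0.5,"gripper":4.0}
    - {"rx":0,"ry":0,"rz":0,"dx":0,"dy":-0.2,"dz":1.0,"gripper":4.0}
    - {"rx":0,"ry":0,"rz":0,"dx":0,"dy":-0.2,"dz":1.3,"gripper":4.0}
    - {"rx":0,"ry":0,"rz":0,"dx":0,"dy":-0.2,"dz":1.45,"gripper":4.0}
    - {"rx":0,"ry":0,"rz":0,"dx":0,"dy":-0.2,"dz":1.45,"gripper":4.0}
    - {"rx":0,"ry":0,"rz":0,"dx":0,"dy":-0.2,"dz":1.45,"gripper":4.0}

```text
time: 15.73
eef_pos: [0.4948, -0.3326, 0.0065]
ee_rot: [3.138, -0.0, 1.579]
ft_force: [0.1, 0.3, -1.2]
finger_gap: 0.0438
finger_force: 29.9
```

servo_tool:
  motion:
    - {"rx":0,"ry":0,"rz":0,"dx":0,"dy":0,"dz":0.05,"gripper":4.0}
    - {"rx":0,"ry":0,"rz":0,"dx":0,"dy":0,"dz":0.05,"gripper":5.6}
    - {"rx":0,"ry":0,"rz":0,"dx":0,"dy":0,"dz":0,"gripper":5.6}
    - {"rx":0,"ry":0,"rz":0,"dx":0,"dy":0,"dz":0,"gripper":5.6}
    - {"rx":0,"ry":0,"rz":0,"dx":0,"dy":0,"dz":0,"gripper":5.6}

```text
time: 16.15
eef_pos: [0.495, -0.3327, 0.0068]
ee_rot: [3.138, 0.0, 1.579]
ft_force: [-0.2, -0.4, 0.0]
finger_gap: 0.0558
finger_force: 0.0
```

servo_tool:
  motion:
    - {"rx":0,"ry":0,"rz":0,"dx":0,"dy":0,"dz":-1,"gripper":5.6}
    - {"rx":0,"ry":0,"rz":0,"dx":0,"dy":0,"dz":-4,"gripper":5.6}
    - {"rx":0,"ry":0,"rz":0,"dx":0,"dy":0,"dz":-8,"gripper":5.6}
    - {"rx":0,"ry":0,"rz":0,"dx":0,"dy":0,"dz":-12,"gripper":5.6}
    - {"rx":0,"ry":0,"rz":0,"dx":-4,"dy":0,"dz":-16,"gripper":5.6}
    - {"rx":0,"ry":0,"rz":0,"dx":-8,"dy":0,"dz":-18,"gripper":5.6}
    - {"rx":0,"ry":0,"rz":0,"dx":-10,"dy":0,"dz":-18,"gripper":5.6}
    - {"rx":0,"ry":0,"rz":0,"dx":-10,"dy":0,"dz":-18,"gripper":5.6}

```text
time: 16.82
eef_pos: [0.4935, -0.441, 0.1911]
ee_rot: [3.134, 0.008, 1.573]
ft_force: [-0.9, 0.2, 0.1]
finger_gap: 0.056
finger_force: 0.0
```

Run:
```python
from h import *
save(capture("scene"),"s6",(195,120,375,255),4)
print(read_state()["eef_pos"])
```

```text
[ 0.49368885 -0.43719291  0.1890018 ]
```

View pics/s6.png

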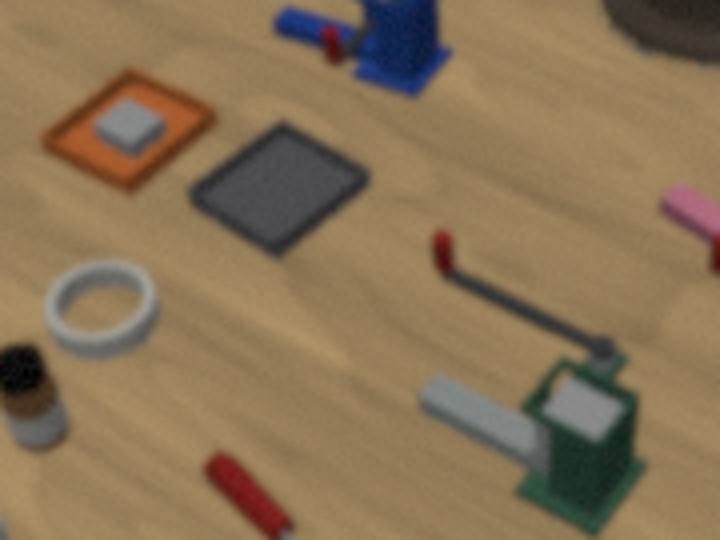

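The block lies flat in the orange tray (130,127), the gate is open (knob at (443,250)), and the rail is clear with the stack in the magazine (585,405).

```bash
python3 -c "
from cell import *
print(sign_off())"
```

```text
the job is handed in; nothing more can be done
None
```

The job is handed in (no verdict was returned): the last picture shows the bottom block flat in the orange tray, the gate lever fully open and the other three blocks dropped one place in the magazine.

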